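# Press the vial caps home along a curved autosampler tray

## Task

Run the shut fingertips along the curved row of vials in the metal autosampler tray, starting at the end with the carrying post, and press every black cap gently down until it is fully home, one after another in the order of the row. Do it in one pass, staying close over the caps until the last one is down, then come away. Grasp and lift nothing, keep the tray where it stands, and leave all the other things alone.

Things in the scene. Friction and masses are not known exactly. Their poses are not given: they have to be found in the camera images.
- tray: Curved bare-metal vial tray, loose, about 1.2 kg: deck 36 mm wide, its top 40 mm above the worktop, along an arc of 130 mm radius (row of six capped vials). Origin on its underside below the middle of the row; z up; the arc's centre lies along -x; +y points along the row to the end with the steel carrying post (22 mm across, top 84 mm above the worktop, 55 mm beyond cap 1).
- cap1_top (a point): Cap 1 of the row: centre of the top of its black round snap cap, 18 mm across and 7 mm high with a bevelled top; neighbours are 28 mm apart. Caps count from 1 (next to the carrying post) to 6 (far end). The top stands 54 to 56 mm above the worktop at the start, 50 mm when the cap is fully home.
- cap2_top (a point): The same point of cap 2.
- cap3_top (a point): The same point of cap 3.
- cap4_top (a point): The same point of cap 4.
- cap5_top (a point): The same point of cap 5.
- cap6_top (a point): The same point of cap 6.
- cap1 (a joint): How far cap 1 is pushed in (m): at most 0.0015 at the start, 0.006 fully home (hard stop). It moves straight down, yields at about 3 N and stays where it is left.
- cap2 (a joint): The same for cap 2.
- cap3 (a joint): The same for cap 3.
- cap4 (a joint): The same for cap 4.
- cap5 (a joint): The same for cap 5.
- cap6 (a joint): The same for cap 6.
- petri_dish: Lidded petri dish, 62 mm across, 15 mm high, loose, in the hollow of the curved tray (about 75 mm from the tray's origin along the tray's -x). Origin under its centre. Leave it alone.
- tweezers: Steel tweezers, 120 mm long along their y, 10 mm high, loose, lying just outside the tray's curve, about 65 mm from its origin along the tray's +x. Leave alone.
- flask: Conical flask, 64 mm across, 104 mm high, loose, to the left. Origin under its centre. Leave alone.
- beaker_small: Small beaker, 53 mm across, 60 mm high, loose, to the left. Origin under its centre. Leave alone.
- vial_rack: White straight rack of small sample vials, 62 x 130 x 39 mm, loose, to the right; not the rack to work on. Origin under its centre. Leave alone.
- notebook: Notebook, 148 x 105 x 12 mm, loose, near on the right. Leave alone.
- red_pen: Pen, 143 mm long, loose, on the right. Leave alone.

How it is judged:
By the outcome, as a careful person would: the job done as asked, in the order asked, and still so for the second after the job is handed in, with the robot touching nothing.
It also fails if it takes over 48 s, if anything falls off the work surface, if the arm or the gripper's body presses on something with over 40 N, if the wrist force passes 120 N, or if a joint passes its speed limit or range.

## Robot

A 6-joint arm with a two-finger parallel gripper is mounted at the origin on a cart in front of the work surface, level with it; the furniture and walls round the work are solid. World frame = base frame: x ahead of the robot, y to its left, z up, the work surface at z = 0. Lengths are in m, angles in rad, forces in N, time in s.
With the tool pointing down it reaches from about 0.4 to 0.825 m from the base axis. Payload 7 kg.
Tool frame: the origin (TCP) lies at the centre of the arm's flange, where the gripper is bolted on; the fingertips stand 178 mm ahead of it and the grasp point (between the pads) lies 159 mm ahead of it (arm.tip_reach is the distance from the TCP to the fingertips, in m); z points along the fingers, y is the direction in which the jaws open and shut (so a half turn about z gives the same grasp; the last joint's range is limited). The gripper opens to 88 mm and grips with 3 to 60 N. Pads are 19 mm wide; open, the fingers measure 130 mm over their backs; the gripper's body (78 mm by 193 mm) begins 47 mm behind the grasp point.
Start: joints at [-1.005, 0.359, 0.012, 0, -1.224, -0.288], TCP at [0.185, -0.649, 0.405] pointing down, gripper open.
Joint ranges: [-3.07, 3.07], [-1.43, 2.12], [-1.02, 1.25], [-3.03, 1.67], [-3.05, -0], [-3.03, 3.03]. Speed limits (rad/s): [2.39, 2.39, 3.01, 3.14, 3.14, 3.14].

## Interface

Orientations are given as [roll, pitch, yaw] about the fixed x, y, z axes, in that order (R = Rz(yaw) Ry(pitch) Rx(roll)).
In Python, from station import arm gives the robot as it stands.
- The arm moves only by the shell command python3 -m inch 'ROWS' [OPENING] [FORCE]. ROWS is JSON, a list that holds one entry, the list of rows, each a list of 6 numbers: the shift along the world's x, y, z in units of 200 mm (1.0 is 200 mm), then the turn, a rotation vector about the world's x, y, z in units of 180 degrees (1.0 is 180 degrees). A call has 1 to 8 rows; each row is the pose to reach, as a shift and turn from the pose commanded when the call began, turning the shorter way round; what a row does not reach only later rows make up. A row lasts 1/8 s, in which the tool goes at most 62.5 mm and 10.7 degrees, less where a joint would pass 70% of its speed; a pose out of reach is approached as far as the arm can. A call with a number of a shift or a turn outside -1 to 1 is refused whole. A call with a gripper value outside its range is refused whole. OPENING is the finger opening in mm, from 0 to 87.6, set as the call begins (- or left out, the last holds). The fingers move at their own pace and stop on an object; FORCE is the grip in N (left out, the last holds). Time passes only in rows, so rows that repeat a pose let the fingers close. It gives the time, the measured TCP pose, the force and the opening at its end, in the units of the state.
- arm.get_state(): the state, without advancing time (a new reading comes with each control period).
- arm.grab_frame(name): name is "side" or "top"; returns the picture (400x640x3 uint8, blue, green, red); there is no depth.
- arm.camera_params(name): a dict with "vertical_fov" (degrees; the focal length in pixels is half the picture's height over the tangent of half this angle, whatever the lens; pixels are square), "cx", "cy" (the principal point, pixels), "k1" (the pictures are not rectified: a ray, as slopes to the right and down, at radius r is drawn at 1 + k1 r^2 times it, then the intrinsics apply), "pose" (4x4, takes a point from camera to world coordinates). Camera axes: x right, y down, z forward; pixel columns grow to the right and rows downward; lengths in m; the calibration is good to about 2 mm. A picture is of the moment at which its call begins. camera_params takes no time and is no camera call.
- arm.job_done(): hands the job in, once; it reports no verdict.
Trained networks look in the newest picture that a camera, given by its name, has taken for a name from the list of things; names that differ only in an ending like _2 or _b are one class to them, and where a whole thing is asked for, a point or a joint stands for the part that bears it (a point fixed in the world has none). Each returns a list of dicts, best first, with "score" (0 to 1); they miss things now and then, are a little off and sometimes report something else, mostly with a low value. They report only what shows in the picture. A call takes as long as a camera call.
- arm.search_frame(target, camera): "box" ([left, top, right, bottom] in pixels, round what is visible of it).
- arm.regions_of(target, camera): "region" (400x640 bool, what is visible of it) and "box" ([left, top, right, bottom] in pixels, round what is visible of it).
The state is a dict: "t": time; "q": joint angles; "qd": joint speeds; "joint_efforts": joint torques, N m; "eef_pos": TCP position; "ee_rot": TCP orientation; "force": force on the tool from outside, world axes, zero at the start; "moment": the same for the moment, N m; "width": finger opening in m.
Only numpy, scipy, OpenCV 4.12 (cv2) and the standard library are available. Lean on these libraries where they do the work, as an engineer would, in place of code of your own. Each camera call takes 0.05 s, during which the arm holds its last target.

## Working session

There is one attempt and no reset: what is moved stays moved. The work goes in short steps, Python scripts to look and compute and a shell command to move; the robot and the scene stay as the last step left them, time stands still between calls to the robot, and variables do not carry over. Pictures are saved under pics/ and viewed, and the job is handed in when it is done.

```bash
ls; mkdir -p pics; python3 - <<'E'
from station import arm
import cv2
s=arm.get_state();print(s['t'],s['eef_pos'],s['ee_rot'],s['force'],s['width'],arm.tip_reach)
for n in('side','top'):
    p=arm.camera_params(n);print(n,p)
    cv2.imwrite(f'pics/{n}0.png',arm.grab_frame(n))
E
```

```text
pics
0.0 [ 0.18508141 -0.64892619  0.40375525] [ 3.14000431e+00 -1.07738208e-04 -2.86389478e+00] [ 0.06978943  0.48757871 -0.07124565] 0.08744149220338514 0.1781
side {'vertical_fov': 45.716420918104326, 'cx': 324.7463679276468, 'cy': 189.0132006405796, 'k1': -0.05849062065386967, 'pose': array([[-0.97490982, -0.09535524,  0.20114231,  0.2433427 ],
       [-0.22235256,  0.4597683 , -0.85975139,  1.10155612],
       [-0.01049705, -0.88290458, -0.46943511,  0.67022349],
       [ 0.        ,  0.        ,  0.        ,  1.        ]])}
top {'vertical_fov': 42.02222747024415, 'cx': 312.6008684996387, 'cy': 213.0174941150289, 'k1': 0.05269031102108441, 'pose': array([[-2.39119583e-02, -9.94878343e-01,  9.82104900e-02,
         3.38545689e-01],
       [-9.99713968e-01,  2.37522784e-02, -2.79492849e-03,
        -2.01245495e-02],
       [ 4.47890920e-04, -9.82492309e-02, -9.95161740e-01,
         1.75349930e+00],
       [ 0.00000000e+00,  0.00000000e+00,  0.00000000e+00,
         1.00000000e+00]])}
```

View pics/side0.png

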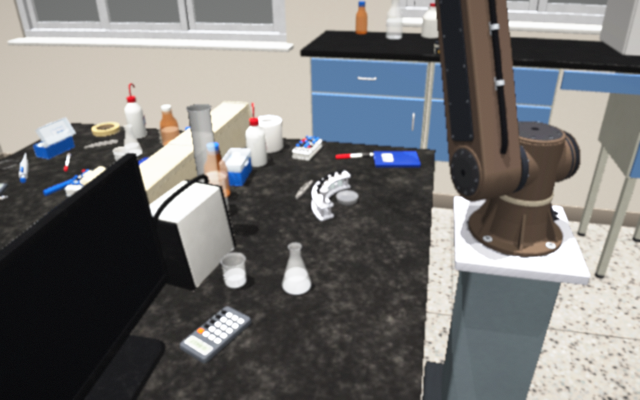

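View pics/top0.png

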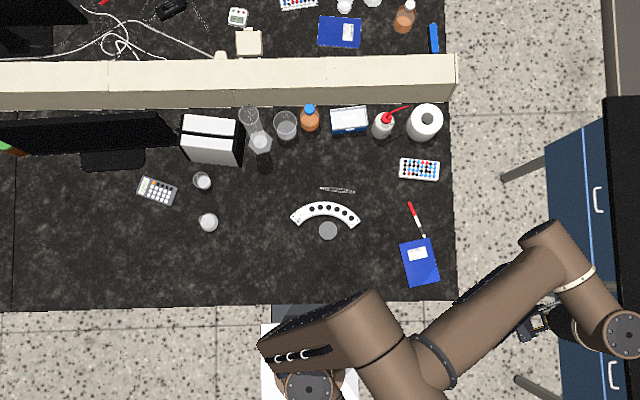

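```bash
cat > h.py <<'E'
from station import arm
import numpy as np, cv2
def K(n):
    p=arm.camera_params(n);f=200/np.tan(np.radians(p['vertical_fov']/2));return p,f
def proj(n,X):
    p,f=K(n);T=np.linalg.inv(p['pose']);X=np.atleast_2d(X)
    c=X@T[:3,:3].T+T[:3,3];s=c[:,:2]/c[:,2:];r2=(s**2).sum(1,keepdims=True)
    return s*(1+p['k1']*r2)*f+[p['cx'],p['cy']]
def ray(n,uv):
    p,f=K(n);d=(np.atleast_2d(uv)-[p['cx'],p['cy']])/f;s=d.copy()
    for _ in range(20): s=d/(1+p['k1']*(s**2).sum(1,keepdims=True))
    v=np.c_[s,np.ones(len(s))]@p['pose'][:3,:3].T
    return p['pose'][:3,3],v
def onz(n,uv,z):
    o,v=ray(n,uv);return o+v*((z-o[2])/v[:,2])[:,None]
E
python3 - <<'E'
from h import *
for n in('side','top'):
    im=arm.grab_frame(n)
    for t in('tray','cap1_top','petri_dish','tweezers'):
        for r in arm.regions_of(t,n)[:8]:
            m=r['region'];ys,xs=np.nonzero(m)
            print(n,t,round(r['score'],2),np.round(r['box'],1),m.sum(),xs.mean().round(1),ys.mean().round(1))
    x,y=(290,160) if n=='side' else (280,180)
    c=im[y:y+70,x:x+90]
    cv2.imwrite(f'pics/{n}1.png',cv2.resize(c,None,fx=8,fy=8,interpolation=cv2.INTER_CUBIC))
E
```

```text
side tray 0.82 [313.7 170.4 351.3 222.7] 1105 327.5 193.2
side petri_dish 0.55 [338.9 193.2 358.5 203.7] 265 346.8 197.9
side tweezers 0.64 [298.9 186.  304.2 199.2] 24 300.8 191.8
top petri_dish 0.83 [318.3 222.8 336.  240. ] 270 327.4 230.6
```

View pics/side1.png

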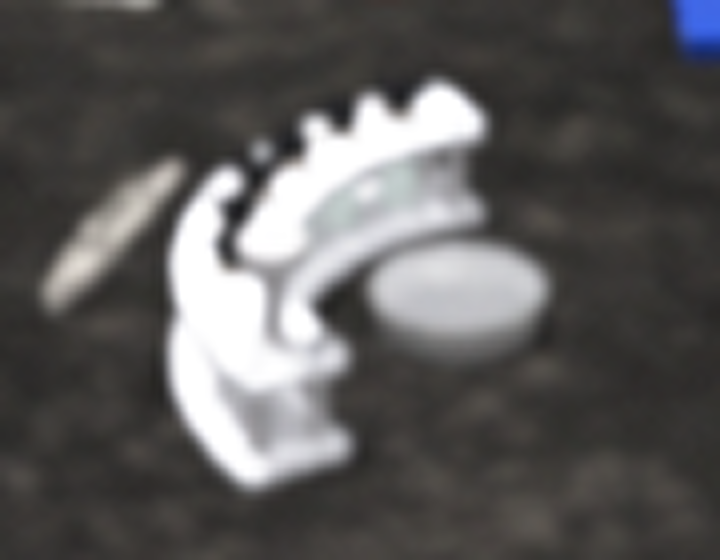

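View pics/top1.png

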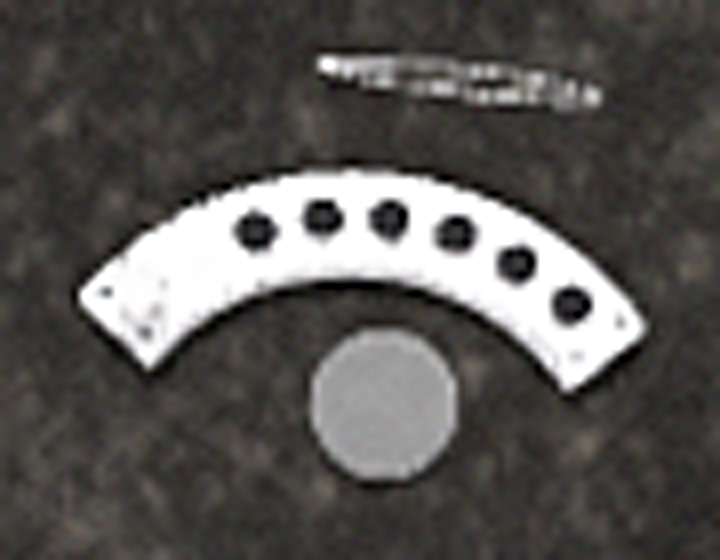

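```bash
python3 - <<'E'
from h import *
from scipy.optimize import least_squares
im=arm.grab_frame('top')
g=im.astype(float).mean(2)
C=[]
for u,v in [(256,231),(324,217),(389,219),(456,233),(516,264),(571,304)]:
    x=280+u/8-.5;y=180+v/8-.5
    ys,xs=np.mgrid[int(y)-4:int(y)+6,int(x)-4:int(x)+6]
    w=np.clip(235-g[ys,xs],0,None)*(np.hypot(xs-x,ys-y)<3.9)
    C.append([(w*xs).sum()/w.sum(),(w*ys).sum()/w.sum()])
C=np.array(C);P=onz('top',C,0.0525)
print(C.round(2));print(P.round(4))
print('spacing',np.linalg.norm(np.diff(P[:,:2],axis=0),axis=1).round(4))
def model(p):
    a=p[2]; th=(2.5-np.arange(6))*p[3]+a   # cap1 +y side
    c=np.array(p[:2])-0.13*np.array([np.cos(a),np.sin(a)])
    return c+0.13*np.c_[np.cos(th),np.sin(th)]
ph=2*np.arcsin(.014/.13)
r=least_squares(lambda p:(model([*p,ph])-P[:,:2]).ravel(),[.55,-.04,0])
print(r.x,np.degrees(r.x[2]));print((r.fun*1e3).round(1))
M=model([*r.x,ph]);print(M.round(4))
np.save('caps.npy',M)
a=r.x[2];c=r.x[:2]-.13*np.array([np.cos(a),np.sin(a)])
th=a+2.5*ph+2*np.arcsin(.0275/.13)
post=c+.13*np.array([np.cos(th),np.sin(th)]);print('post',post,'reach',np.linalg.norm(M,axis=1))
for n,(x,y,w,h) in dict(side=(290,160,90,70),top=(280,180,90,70)).items():
    I=arm.grab_frame(n);I=cv2.resize(I[y:y+h,x:x+w],None,fx=8,fy=8,interpolation=cv2.INTER_CUBIC)
    for z,X,col in [(.055,M,(0,0,255)),(.04,M,(0,255,0)),(.084,post[None],(255,0,0)),(0.04,post[None],(255,255,0))]:
        for q in proj(n,np.c_[X,np.full(len(X),z)]):
            cv2.circle(I,tuple(int(round(k)) for k in ((q-[x,y]+.5)*8-.5)),4,col,-1)
    cv2.imwrite(f'pics/{n}2.png',I)
# flask etc heights not needed; petri, tweezers
print(onz('top',[[327.4,230.6]],.015))
E
```

```text
[[311.51 208.52]
 [319.88 206.81]
 [328.23 207.  ]
 [336.54 208.82]
 [344.17 212.58]
 [350.96 217.69]]
[[ 0.5213 -0.0217  0.0525]
 [ 0.5263 -0.0493  0.0525]
 [ 0.5251 -0.0767  0.0525]
 [ 0.5184 -0.1038  0.0525]
 [ 0.5054 -0.1285  0.0525]
 [ 0.488  -0.1503  0.0525]]
spacing [0.0281 0.0275 0.0279 0.0279 0.0278]
[ 0.52246628 -0.09056345 -0.25425254] -14.567597402348937
[ 0.1  0.4 -0.   0.5  0.2 -0.1 -0.2 -0.1  0.1 -0.4 -0.2 -0.3]
[[ 0.5214 -0.0213]
 [ 0.5263 -0.0488]
 [ 0.5253 -0.0768]
 [ 0.5182 -0.1039]
 [ 0.5055 -0.1289]
 [ 0.4878 -0.1506]]
post [0.49510091 0.0270258 ] reach [0.52182646 0.52859369 0.53084417 0.52853097 0.52170233 0.51050294]
[[ 0.4498784 -0.0730608  0.015    ]]
```

View pics/side2.png

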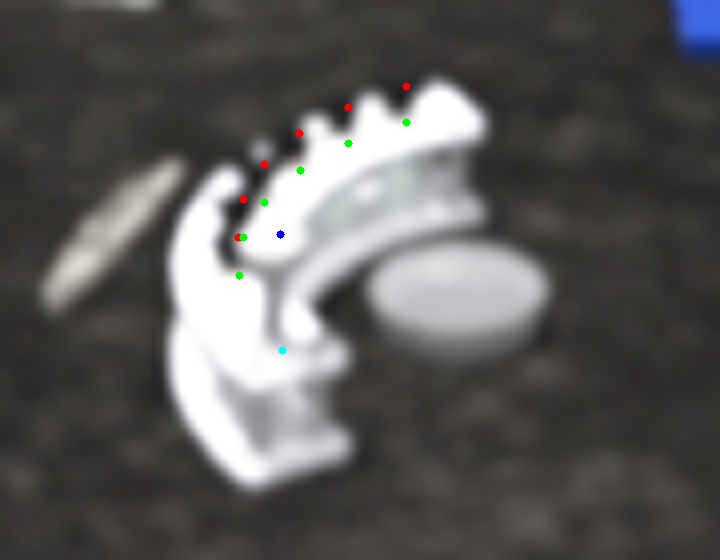

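View pics/top2.png

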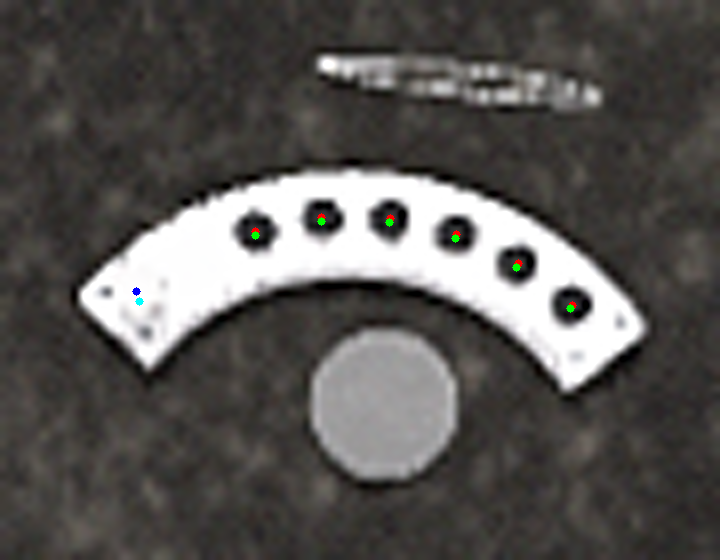

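```bash
python3 -m inch '[[[0.1,0.2,0,0,0,0.04],[0.2,0.4,0,0,0,0.08],[0.3,0.6,0,0,0,0.12],[0.42,0.8,0,0,0,0.16],[0.53,1.0,0,0,0,0.2]]]' 0 20
```

```text
t: 1.38
eef_pos: [0.2916, -0.4478, 0.4049]
ee_rot: [-3.141, -0.0, -2.231]
force: [-0.2, -0.0, 0.0]
width: 0.0431
```

```bash
python3 -m inch '[[[0.1,0.2,0,0,0,0.04],[0.2,0.4,0,0,0,0.08],[0.3,0.6,0,0,0,0.12],[0.42,0.8,0,0,0,0.16],[0.53,1.0,0,0,0,0.2]]]'
```

```text
t: 2.0
eef_pos: [0.3976, -0.2477, 0.4051]
ee_rot: [-3.141, -0.0, -1.603]
force: [0.1, 0.6, 0.0]
width: 0.0006
```

```bash
python3 -m inch '[[[0.1,0.2,0,0,0,0.04],[0.2,0.4,0,0,0,0.08],[0.3,0.6,0,0,0,0.1],[0.42,0.8,0,0,0,0.1],[0.53,1.0,0,0,0,0.1],[0.53,1.0,0,0,0,0.1]]]'
```

```text
t: 2.75
eef_pos: [0.5043, -0.0469, 0.4046]
ee_rot: [-3.141, -0.0, -1.29]
force: [-0.6, -0.1, -0.2]
width: 0.0007
```

```bash
python3 -m inch '[[[0.085,0.128,-0.1,0,0,0],[0.085,0.128,-0.3,0,0,0],[0.085,0.128,-0.5,0,0,0],[0.085,0.128,-0.65,0,0,0],[0.085,0.128,-0.7,0,0,0],[0.085,0.128,-0.7,0,0,0]]]'
python3 - <<'E'
from h import *
M=np.load('caps.npy');s=arm.get_state();p=s['eef_pos'];print(p,p[2]-.1781,s['force'],s['ee_rot'])
for n,(x,y,w,h) in dict(side=(280,120,100,110),top=(280,150,90,90)).items():
    I=arm.grab_frame(n);I=cv2.resize(I[y:y+h,x:x+w],None,fx=5,fy=5,interpolation=cv2.INTER_CUBIC)
    cv2.circle(I,tuple(int(round(k)) for k in ((proj(n,[p[0],p[1],p[2]-.1781])[0]-[x,y]+.5)*5-.5)),2,(0,0,255),-1)
    cv2.imwrite(f'pics/{n}3.png',I)
E
```

```text
t: 3.5
eef_pos: [0.5201, -0.0239, 0.2648]
ee_rot: [3.141, -0.0, -1.293]
force: [0.5, 0.4, 0.6]
width: 0.0007
[ 0.52014187 -0.02385111  0.26480526] 0.08670526280093663 [0.48533506 0.3613376  0.58078446] [ 3.14101048e+00 -2.61435968e-04 -1.29318253e+00]
```

View pics/side3.png

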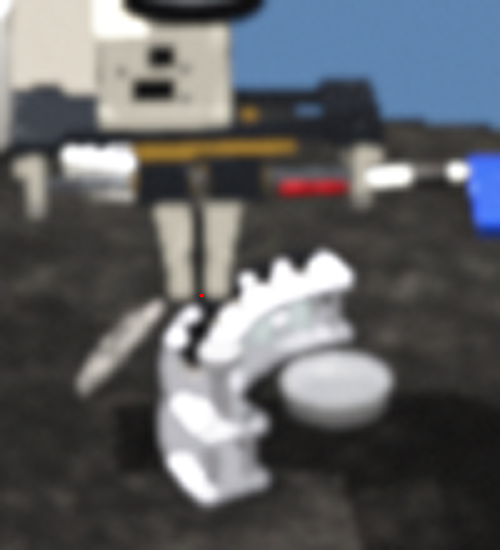

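View pics/top3.png

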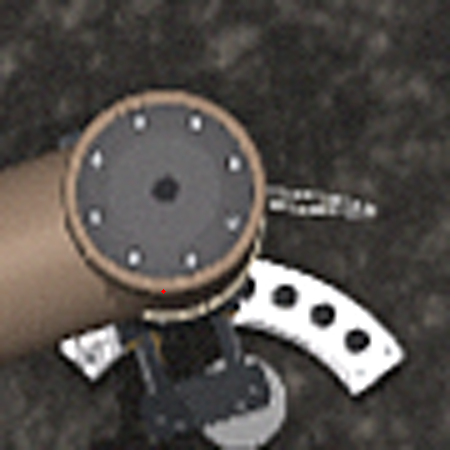

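```bash
python3 -m inch '[[[0.007,0.01,-0.07,0,0,0],[0.007,0.01,-0.13,0,0,0],[0.007,0.01,-0.145,0,0,0],[0.007,0.01,-0.155,0,0,0],[0.007,0.01,-0.165,0,0,0],[0.007,0.01,-0.175,0,0,0],[0.007,0.01,-0.18,0,0,0],[0.007,0.01,-0.18,0,0,0]]]'
python3 -c "
from station import arm
s=arm.get_state();print(s['eef_pos']-[0,0,.1781],s['force'],s['moment'])"
```

```text
t: 4.6
eef_pos: [0.5216, -0.0215, 0.2287]
ee_rot: [-3.141, -0.0, -1.293]
force: [-0.9, -0.5, -0.1]
width: 0.0006
[ 0.52156085 -0.02150783  0.05058644] [-0.90671493 -0.49128904 -0.08042936] [-0.08493467  0.35020904 -0.01400451]
```

```bash
python3 -m inch '[[[0,0,-0.0025,0,0,0],[0,0,-0.005,0,0,0]]]'
python3 -c "
from station import arm
s=arm.get_state();print(s['eef_pos']-[0,0,.1781],s['force'],s['moment'])"
```

```text
t: 4.85
eef_pos: [0.5217, -0.0215, 0.2281]
ee_rot: [-3.141, -0.0, -1.293]
force: [-4.1, 0.8, 10.2]
width: 0.0007
[ 0.52166778 -0.0214835   0.0499585 ] [-4.09593648  0.79461564 10.19750959] [0.06670949 1.43395681 0.04289156]
```

```bash
python3 -m inch '[[[0,0,0.055,0,0,0],[0,0,0.055,0,0,0],[0.012,-0.069,0.055,0,0,-0.034],[0.0245,-0.1375,0.055,0,0,-0.069],[0.0245,-0.1375,0.05,0,0,-0.069],[0.0245,-0.1375,0.03,0,0,-0.069],[0.0245,-0.1375,0.015,0,0,-0.069],[0.0245,-0.1375,0.005,0,0,-0.069]]]'
python3 -m inch '[[[0,0,-0.0025,0,0,0],[0,0,-0.005,0,0,0]]]'
python3 -c "
from station import arm
s=arm.get_state();print(s['eef_pos']-[0,0,.1781],s['force'],s['moment'])"
```

```text
t: 5.85
eef_pos: [0.5266, -0.0488, 0.2286]
ee_rot: [-3.141, -0.0, -1.509]
force: [0.2, -0.7, 2.9]
width: 0.0002
t: 6.1
eef_pos: [0.5266, -0.0488, 0.2281]
ee_rot: [-3.141, -0.0, -1.509]
force: [-1.1, 0.7, 9.0]
width: 0.0004
[ 0.52659358 -0.04883807  0.05000032] [-1.14813112  0.65798971  8.98915694] [ 0.08381413  0.76925467 -0.01487562]
```

```bash
python3 -m inch '[[[0,0,0.055,0,0,0],[0,0,0.055,0,0,0],[-0.0025,-0.07,0.055,0,0,-0.034],[-0.005,-0.14,0.055,0,0,-0.069],[-0.005,-0.14,0.05,0,0,-0.069],[-0.005,-0.14,0.03,0,0,-0.069],[-0.005,-0.14,0.015,0,0,-0.069],[-0.005,-0.14,0.005,0,0,-0.069]]]'
python3 -m inch '[[[0,0,-0.0025,0,0,0],[0,0,-0.005,0,0,0]]]'
python3 - <<'E'
from h import *
s=arm.get_state();p=s['eef_pos'];print(p-[0,0,.1781],s['force'],s['moment'])
for n,(x,y,w,h) in dict(side=(280,120,100,110),top=(280,150,90,90)).items():
    I=arm.grab_frame(n);I=cv2.resize(I[y:y+h,x:x+w],None,fx=5,fy=5,interpolation=cv2.INTER_CUBIC)
    cv2.imwrite(f'pics/{n}4.png',I)
E
```

```text
t: 7.1
eef_pos: [0.5255, -0.0768, 0.2286]
ee_rot: [-3.141, -0.0, -1.725]
force: [-0.8, -1.1, 2.8]
width: 0.0003
t: 7.35
eef_pos: [0.5255, -0.0769, 0.2281]
ee_rot: [-3.141, 0.0, -1.726]
force: [-1.9, 0.1, 9.0]
width: 0.0004
[ 0.52551231 -0.0768727   0.04998288] [-1.85541455  0.05191304  8.99307175] [ 0.11081187  0.94760295 -0.01140518]
```

View pics/side4.png

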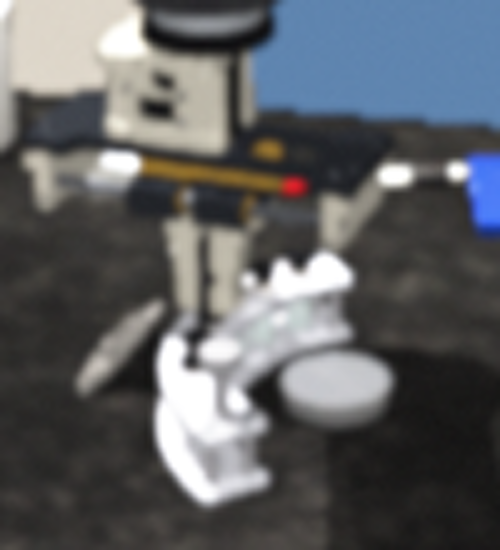

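View pics/top4.png

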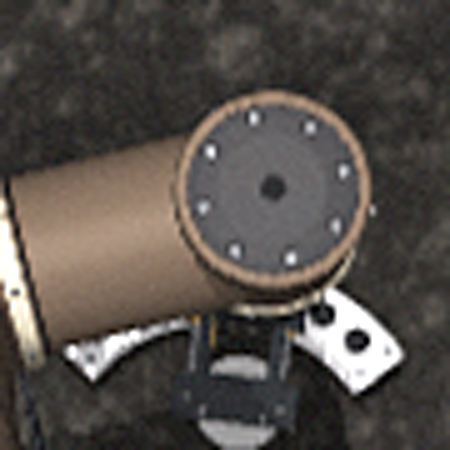

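```bash
python3 -m inch '[[[0,0,0.055,0,0,0],[0,0,0.055,0,0,0],[-0.018,-0.068,0.055,0,0,-0.034],[-0.0355,-0.1355,0.055,0,0,-0.069],[-0.0355,-0.1355,0.05,0,0,-0.069],[-0.0355,-0.1355,0.03,0,0,-0.069],[-0.0355,-0.1355,0.015,0,0,-0.069],[-0.0355,-0.1355,0.005,0,0,-0.069]]]'
python3 -m inch '[[[0,0,-0.0025,0,0,0],[0,0,-0.005,0,0,0]]]'
python3 -c "
from station import arm
s=arm.get_state();print(s['eef_pos']-[0,0,.1781],s['force'],s['moment'])"
```

```text
t: 8.45
eef_pos: [0.5185, -0.1038, 0.2286]
ee_rot: [-3.141, -0.0, -1.942]
force: [0.0, -0.5, 2.5]
width: 0.0004
t: 8.7
eef_pos: [0.5185, -0.1039, 0.2281]
ee_rot: [-3.141, 0.0, -1.943]
force: [-2.4, 1.8, 8.3]
width: 0.0004
[ 0.51850624 -0.10391712  0.04996064] [-2.40759526  1.81854834  8.28129762] [0.53759352 0.85155192 0.03311162]
```

Cap 5: (-0.0127, -0.0250).

```bash
python3 -m inch '[[[0,0,0.055,0,0,0],[0,0,0.055,0,0,0],[-0.032,-0.0625,0.055,0,0,-0.034],[-0.064,-0.125,0.055,0,0,-0.069],[-0.064,-0.125,0.05,0,0,-0.069],[-0.064,-0.125,0.03,0,0,-0.069],[-0.064,-0.125,0.015,0,0,-0.069],[-0.064,-0.125,0.005,0,0,-0.069]]]'
python3 -m inch '[[[0,0,-0.0025,0,0,0],[0,0,-0.005,0,0,0]]]'
python3 -c "
from station import arm
s=arm.get_state();print(s['eef_pos']-[0,0,.1781],s['force'],s['moment'])"
```

```text
t: 9.7
eef_pos: [0.5058, -0.1289, 0.2286]
ee_rot: [-3.141, 0.0, -2.159]
force: [0.3, 0.1, 2.6]
width: 0.0006
t: 9.95
eef_pos: [0.5058, -0.129, 0.2281]
ee_rot: [-3.141, 0.0, -2.16]
force: [-2.3, -0.3, 8.9]
width: 0.0002
[ 0.50577407 -0.12899303  0.04998222] [-2.31895045 -0.27485213  8.87893261] [ 0.38641048  0.61917827 -0.01444533]
```

Cap 6: (-0.0178, -0.0217).

```bash
python3 -m inch '[[[0,0,0.055,0,0,0],[0,0,0.055,0,0,0],[-0.045,-0.054,0.055,0,0,-0.034],[-0.089,-0.108,0.055,0,0,-0.069],[-0.089,-0.108,0.05,0,0,-0.069],[-0.089,-0.108,0.03,0,0,-0.069],[-0.089,-0.108,0.015,0,0,-0.069],[-0.089,-0.108,0.005,0,0,-0.069]]]'
python3 -m inch '[[[0,0,-0.0025,0,0,0],[0,0,-0.005,0,0,0]]]'
python3 -c "
from station import arm
s=arm.get_state();print(s['eef_pos']-[0,0,.1781],s['force'],s['moment'])"
```

```text
t: 10.95
eef_pos: [0.4881, -0.1505, 0.2286]
ee_rot: [-3.141, 0.0, -2.376]
force: [-0.8, -0.0, 2.7]
width: 0.0005
t: 11.2
eef_pos: [0.488, -0.1506, 0.2281]
ee_rot: [-3.141, 0.0, -2.376]
force: [-2.0, 2.6, 8.8]
width: 0.0004
[ 0.48803667 -0.15056493  0.04996605] [-2.00667427  2.56976994  8.82178873] [0.57298654 0.57782345 0.03478802]
```

```bash
python3 -m inch '[[[0,0,0.05,0,0,0],[0,0,0.15,0,0,0],[0,0,0.35,0,0,0],[0,0,0.55,0,0,0],[0,0,0.75,0,0,0],[0,0,0.85,0,0,0],[0,0,0.85,0,0,0]]]'
python3 -m inch '[[[-0.1,-0.2,0,0,0,0],[-0.2,-0.4,0,0,0,0],[-0.3,-0.6,0,0,0,0],[-0.4,-0.8,0,0,0,0],[-0.5,-1,0,0,0,0],[-0.5,-1,0,0,0,0]]]'
python3 - <<'E'
from h import *
M=np.load('caps.npy')
for n,(x,y,w,h) in dict(side=(290,160,90,70),top=(280,180,90,70)).items():
    I=arm.grab_frame(n);cv2.imwrite(f'pics/{n}5f.png',I);I=cv2.resize(I[y:y+h,x:x+w],None,fx=8,fy=8,interpolation=cv2.INTER_CUBIC)
    cv2.imwrite(f'pics/{n}5.png',I)
E
```

```text
t: 12.08
eef_pos: [0.4877, -0.1507, 0.3996]
ee_rot: [-3.139, 0.003, -2.377]
force: [-1.0, -0.7, -0.7]
width: 0.0003
t: 12.82
eef_pos: [0.386, -0.3524, 0.3963]
ee_rot: [3.139, -0.001, -2.381]
force: [0.6, 0.5, 0.2]
width: 0.0007
```

View pics/side5.png

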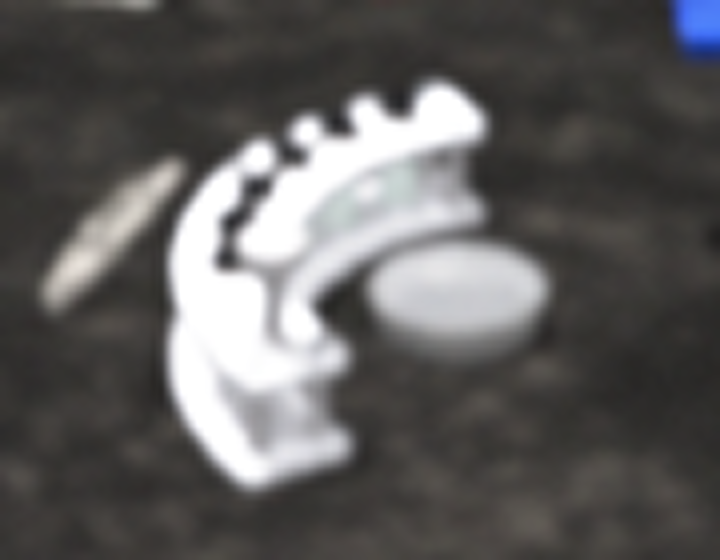

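View pics/top5.png

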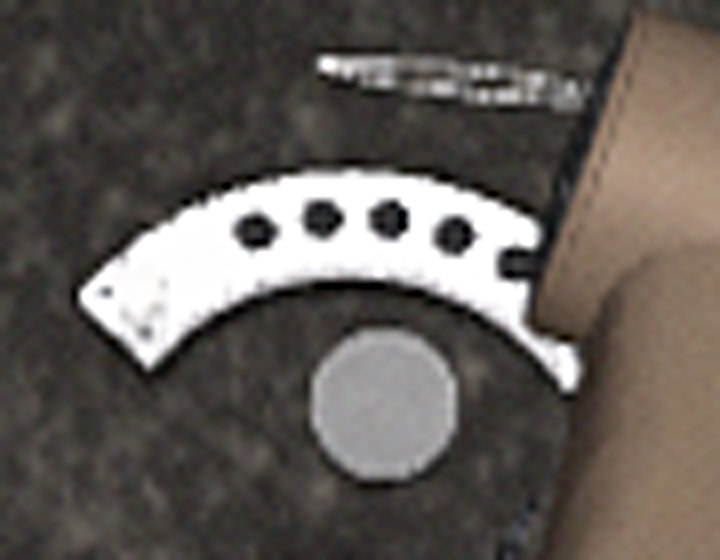

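The tray corners, the dish and the tweezers are at the same pixels as before. In the side view the caps now sit visibly lower, in an even row.

```bash
python3 -c "
from station import arm
s=arm.get_state();print(s['t'],s['force'],s['qd'].max() if hasattr(s['qd'],'max') else s['qd']);print(arm.job_done())"
```

```text
12.925 [ 0.99578784  0.26724191 -0.38862539] 0.028054186458470135
the job is handed in; nothing more can be done
None
```

All six caps were pressed down in order, 1 to 6 from the post end, in one pass. I used the shut fingertips and kept them about 11 mm or less above the seated caps between presses. Then I lifted the arm away and handed the job in at 12.9 s.

- **Caps home:** at each cap the fingertips stopped at about 50.0 mm with 8–10 N of upward force. That is well above the 3 N at which a cap yields, so each one was against its hard stop. The final side picture shows the row of caps lower and even.
- **Tray and other things:** the tray, dish and tweezers show no shift in the before and after pictures. In the last top view the arm hid cap 6 and the tray's far corner, but both show in the side view. I did not check the other objects again, but the arm only passed high over that side.
- **Disagreements:** the networks missed the caps in both cameras, and the tray and tweezers in the top one. I measured the caps from their dark spots in the top picture instead. They fit the stated arc and 28 mm spacing to within 0.5 mm, and the side view agreed. I did not triangulate the cap heights separately; contact confirmed them.

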